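# Roll the rolling pin along the pastry board to its parking line

### The arm

A 6-joint arm with a two-finger parallel gripper is mounted at the origin on a cart in front of the work surface, level with it; the furniture and walls round the work are solid. World frame = base frame: x ahead of the robot, y to its left, z up, the work surface at z = 0. Lengths are in m, angles in rad, forces in N, time in s.
With the tool pointing down it reaches from about 0.3 to 0.75 m from the base axis. Payload 8.5 kg.
Tool frame: the origin (TCP) lies at the very end of the fingers, on their centre line; the grasp point (between the pads) lies 19 mm behind it; z points along the fingers, y is the line along which they close (so a half turn about z gives the same grasp; the last joint's range is limited). The gripper opens to 88 mm and grips with 3 to 60 N. Pads are 18 mm wide; open, the fingers measure 123 mm over their backs; the gripper's body (75 mm by 187 mm) begins 45 mm behind the grasp point.
Start: joints at [-1.495, 0.381, 1.297, -0, 1.464, -0.215], TCP at [0.158, -0.527, 0.239] pointing down, gripper open.
Joint ranges: [-3.11, 3.11], [-0.89, 2.33], [0.22, 2.48], [-1.42, 4.56], [0.17, 2.85], [-2.88, 2.88]. Speed limits (rad/s): [2.39, 2.39, 3.14, 3.14, 3.14, 3.14].

### API

Orientations are given as a unit quaternion [w, x, y, z].
In Python, from rig import r gives the robot as it stands.
- The arm moves only by the tool servo_tool, never from a script. Its argument "moves" is a list of rows, each an object of numbers: "x", "y", "z": the shift along the tool's x, y, z in cm; "rx", "ry", "rz": the turn, a rotation vector about the tool's x, y, z in degrees; "grip": the closure, from 0 (fully open) to 1 (shut). A call has 1 to 10 rows; each row is the pose to reach, as a shift and turn from the pose commanded when the call began, along the tool's axes at that moment; what a row does not reach only later rows make up. A row lasts 1/8 s, in which the tool goes at most 62.5 mm and 10.7 degrees, less where a joint would pass 70% of its speed; a pose out of reach is approached as far as the arm can. A call with a gripper value outside its range is refused whole. The fingers move at their own pace and stop on an object; "newtons" is the grip in N (left out, the last holds). Time passes only in rows, so rows that repeat a pose let the fingers close. It gives the time, the measured TCP pose, the force, the opening and the grip force at its end, in the units of the state.
- r.state(): the state, without advancing time (a new reading comes with each control period).
- r.read_camera(name): name is "scene" or "top" or "wrist"; returns the picture (400x640x3 uint8, red, green, blue); there is no depth.
- r.calibration(name): a dict with "intrinsics" (3x3 intrinsics, pixels), "origin" and "orientation" of the camera in the world; the wrist camera has in their place "mount" (4x4, takes a point from camera to tool coordinates, whose origin is the TCP and whose axes are the flange's). Camera axes: x right, y down, z forward; pixel columns grow to the right and rows downward; lengths in m; the calibration is good to about 2 mm. A picture is of the moment at which its call begins: read the wrist's pose just before it. calibration takes no time and is no camera call.
- r.finish_job(): hands the job in; it is judged then, once.
Trained networks look in the newest picture that a camera, given by its name, has taken for a name from the list of things; names that differ only in an ending like _2 or _b are one class to them, and where a whole thing is asked for, a point or a joint stands for the part that bears it (a point fixed in the world has none). Each returns a list of dicts, best first, with "score" (0 to 1); they miss things now and then, are a little off and sometimes report something else, mostly with a low value. They report only what shows in the picture. A call takes as long as a camera call.
- r.recognise(name, camera): "at" ([x, y, z] in m, in world coordinates, good to about 4 mm: the middle of the surface that is visible of it).
- r.outline_of(name, camera): "mask" (400x640 bool, what is visible of it).
The state is a dict: "time": time; "qpos": joint angles; "qd": joint speeds; "tau": joint torques, N m; "position": TCP position; "orientation": TCP orientation; "force": force on the tool from outside, world axes, zero at the start; "wrist_torque": the same for the moment, N m; "gripper_width": finger opening in m; "grip_force": force on a finger pad.
Only numpy, scipy, OpenCV 4.12 (cv2) and the standard library are available. Lean on these libraries where they do the work, as an engineer would, in place of code of your own. Each camera call takes 0.05 s, during which the arm holds its last target. There are 200 camera calls.

### The job

The rolling pin lies across the pastry board, on the part where the dough will go. Clear that space: with the fingertips on top of the pin, roll it gently along the board to the dark line inlaid across the other end and let it come to rest lying right along that line, then take your hand away. Let it turn over as it goes; do not pinch it, pick it up or shove it from the side, and leave the honey jar, the ring cutter and the salt shaker where they stand.

Things in the scene. Friction and masses are not known exactly. Their poses are not given: they have to be found in the camera images.
- rolling_pin: Straight wooden rolling pin, no handles: cylinder 56 mm across, 170 mm long, 0.2 to 0.4 kg. Origin at its middle; x runs along it, y and z turn as it rolls (z up at first). Starts 115 to 165 mm from the line, within 0.06 rad of parallel. Under a fingertip pressing its top it rolls half as far as the tip moves, so it takes several short strokes. Left at rest it stays (some rolling friction).
- pastry_board: Flat wooden pastry board, fixed to the worktop, 200 mm (its x) by 300 mm (its y), 16 mm thick; origin at the centre of its underside, on the worktop; x points roughly away from the robot, y roughly to the robot's left, z up. The pin starts near its -y (right) end and rolls along +y.
- park_line (a point): Middle of the dark inlaid line, flush in the board's top face (16 mm above the worktop), 75 mm from the board's centre towards its left end (+y). The line is 5 mm wide and crosses the board along the board's x, 198 mm long, so its ends show beyond the pin. Axes as the board's. Nothing stops the pin there.
- honey_jar: Round glass jar with a dark lid, 65 mm diameter, 86 mm tall, loose, standing on the worktop past the left end of the board, on the robot's side. Origin at the centre of its underside. To be left alone.
- cutter_ring: Plain round metal ring cutter, 71 mm diameter, 47 mm tall, loose and light, standing on the worktop past the left end of the board. Origin at the centre of its underside. To be left alone.
- salt_shaker: Salt shaker, 44 mm diameter, 90 mm tall, loose, standing on the worktop just beyond the board's far long edge, near its left end. Origin at the centre of its underside. To be left alone.

How it is judged:
On the way, in this order (a step that is already met when the one before it is completed fails the run):
1. the fingers press on the pin from above (contact force between the fingers and rolling_pin above 0.3 N and height (world z) of the grasp point above 0.07 m), for 0.05 s.
2. the pin has turned about half over as it rolls on the board (angle between rolling_pin's own z axis and vertical above 2.3 rad and z of rolling_pin in the frame of pastry_board below 0.05 m), for 0.05 s.
At the end, for the whole second after the job is handed in: The pin lies still on the board, its middle within 12 mm of the line (across it) and 45 mm of the line's middle (along it), within 0.17 rad of parallel to it; the jar, ring cutter and shaker stand within 15 mm of where they were (y of rolling_pin in the frame of park_line between -0.012 and 0.012 m and x of rolling_pin in the frame of park_line between -0.045 and 0.045 m and angle between the x axis of rolling_pin and the x axis of pastry_board, either way round below 0.17 rad and z of rolling_pin in the frame of pastry_board between 0.04 and 0.048 m and linear speed of rolling_pin below 0.01 m/s and distance of each of honey_jar, cutter_ring, salt_shaker from where it was at the start of the episode below 0.015 m); the robot touches nothing.
It fails at once if the pin is lifted off the board (more than 8 mm) (z of rolling_pin in the frame of pastry_board above 0.052 m).
It fails at once if the pin falls off the board (z of rolling_pin in the frame of pastry_board below 0.034 m).
It fails at once if the pin is pinched or pushed from the side: the fingers press it while the grasp point is lower than the pin's top (contact force between the fingers and rolling_pin above 0.5 N and height (world z) of the grasp point below 0.07 m).
It fails at once if the pin is flung, faster than 0.4 m/s (linear speed of rolling_pin above 0.4 m/s).
It fails at once if the jar, the ring cutter or the shaker is moved by more than 15 mm or tipped (distance of any of honey_jar, cutter_ring, salt_shaker from where it was at the start of the episode above 0.015 m or angle between any of honey_jar, cutter_ring, salt_shaker's own z axis and vertical above 0.3 rad).
It also fails if it takes over 54 s, if anything falls off the work surface, if the arm or the gripper's body presses on something with over 40 N, if the wrist force passes 120 N, or if a joint passes its speed limit or range.

## Working session

There is one attempt and no reset: what is moved stays moved. The work goes in short steps, Python scripts to look and compute and a tool call to move; the robot and the scene stay as the last step left them, time stands still between calls to the robot, and variables do not carry over. Pictures are saved under pics/ and viewed, at most 10 in all, crops included, and the job is handed in when it is done.

Besides the shell and the picture viewer there is one more tool, called after "Emit:" as a command line: name --argument value ..., lists and objects as JSON in quotes. servo_tool: Moves the arm, as the interface text tells. Its arguments: {"type":"object","properties":{"moves":{"type":"array","items":{"type":"object","properties":{"x":{"type":"number"},"y":{"type":"number"},"z":{"type":"number"},"rx":{"type":"number"},"ry":{"type":"number"},"rz":{"type":"number"},"grip":{"type":"number"}}}},"newtons":{"type":"number"}},"required":["moves"]}

```bash
mkdir -p pics; cat > h.py <<'E'
import numpy as np, cv2
from scipy.spatial.transform import Rotation as R
from rig import r
def Rq(q): return R.from_quat([q[1],q[2],q[3],q[0]]).as_matrix()
def topix(cam,p):
    c=r.calibration(cam); v=(np.atleast_2d(p)-np.array(c['origin']))@Rq(c['orientation']); u=v@np.array(c['intrinsics']).T
    return u[:,:2]/u[:,2:]
def toworld(cam,uv,z):
    c=r.calibration(cam); uv=np.atleast_2d(uv).astype(float)
    d=np.c_[uv,np.ones(len(uv))]@np.linalg.inv(np.array(c['intrinsics'])).T@Rq(c['orientation']).T
    o=np.array(c['origin']); return o+d*((z-o[2])/d[:,2])[:,None]
def save(cam,name):
    im=r.read_camera(cam); cv2.imwrite('pics/'+name,im[:,:,::-1]); return im
E
python3 - <<'E'
from h import *
save('top','top0.png')
for n in ['rolling_pin','pastry_board','honey_jar','cutter_ring','salt_shaker']:
    print(n,[(np.round(d['at'],3),round(d['score'],2)) for d in r.recognise(n,'top')[:2]])
m=r.outline_of('rolling_pin','top')[0]['mask'].astype(np.uint8)
c=cv2.findContours(m,0,2)[0]; c=max(c,key=cv2.contourArea); b=cv2.boxPoints(cv2.minAreaRect(c)); print(b); print(toworld('top',b,.044))
s=r.state(); print(s['time'],s['position'],s['orientation'],s['gripper_width'],s['force']); print(r.calibration('top')['origin'])
E
```

```text
rolling_pin [(array([ 0.494, -0.258,  0.07 ]), 0.8)]
pastry_board [(array([ 0.492, -0.194,  0.016]), 0.7)]
honey_jar [(array([ 0.395, -0.011,  0.088]), 0.78)]
cutter_ring [(array([0.493, 0.002, 0.029]), 0.65), (array([ 0.492, -0.19 ,  0.011]), 0.39)]
salt_shaker [(array([ 0.619, -0.178,  0.076]), 0.77)]
[[376.88867 148.55054]
 [409.09485 147.08661]
 [413.39587 241.70929]
 [381.1897  243.17322]]
[[ 0.58704356 -0.22999411  0.044     ]
 [ 0.59122302 -0.29101977  0.044     ]
 [ 0.41190773 -0.29819554  0.044     ]
 [ 0.40766963 -0.23911671  0.044     ]]
0.35 [ 0.15769579 -0.52682644  0.23859084] [-1.88841154e-04  9.89446491e-01  1.44898608e-01  9.57934253e-06] 0.08810366594309872 [-0.09090961  0.17313355 -0.68575581]
[ 0.34829516 -0.13872748  0.94231746]
```

View pics/top0.png

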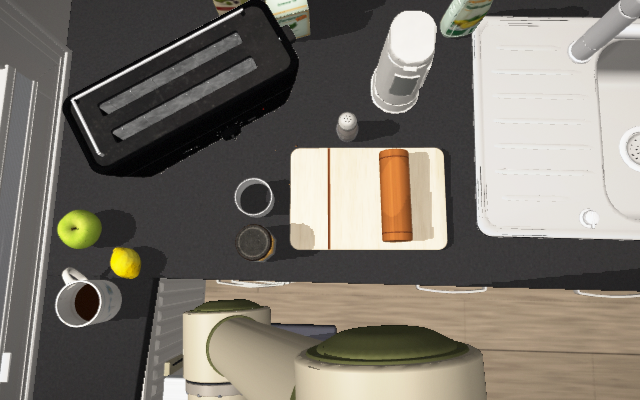

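The top view shows the board at cols 290–447. The dark line is at col ≈329 (rows 149–249), and the pin is at cols 380–412. The shaker is at (347,126), the ring at (254,197) and the jar at (257,243).

```bash
cat >> h.py <<'E'
def pin(cam='top'):
    m=r.outline_of('rolling_pin',cam)[0]['mask'].astype(np.uint8)
    c=max(cv2.findContours(m,0,2)[0],key=cv2.contourArea); b=toworld(cam,cv2.boxPoints(cv2.minAreaRect(c)),.044)[:,:2]
    e=b-b.mean(0); _,_,V=np.linalg.svd(e); d=V[0]*np.sign(V[0][0]); return b.mean(0),np.degrees(np.arctan2(d[1],d[0]))
E
python3 - <<'E'
from h import *
im=cv2.imread('pics/top0.png').astype(int)
P=[]
for v in range(156,244):
    row=im[v,315:345]; w=np.clip(row[:5].mean()-row.mean(1)-30,0,None); P.append((315+(w*np.arange(30)).sum()/w.sum(),v))
W=toworld('top',np.array(P),.016); k=np.polyfit(W[:,0],W[:,1],1); print('line y=',k,'at .497',np.polyval(k,.497),'deg',np.degrees(np.arctan(k[0])))
E4=toworld('top',[[329,148.5],[329,250]],.016); print(E4)
save('scene','scene0.png')
for n in ['rolling_pin','honey_jar','cutter_ring','salt_shaker']:
    print(n,[(np.round(d['at'],3),round(d['score'],2)) for d in r.recognise(n,'scene')[:1]])
print(pin('scene'))
E
```

```text
line y= [ 0.02588466 -0.15303262] at .497 -0.14016794667878807 deg 1.4827505813369488
[[ 0.59256622 -0.13890906  0.016     ]
 [ 0.39398624 -0.14344103  0.016     ]]
rolling_pin [(array([ 0.476, -0.286,  0.061]), 0.76)]
honey_jar []
cutter_ring [(array([ 0.5  , -0.03 ,  0.029]), 0.75)]
salt_shaker [(array([ 0.619, -0.19 ,  0.06 ]), 0.59)]
(array([ 0.49823092, -0.26223534]), np.float64(11.542435114027649))
```

View pics/scene0.png

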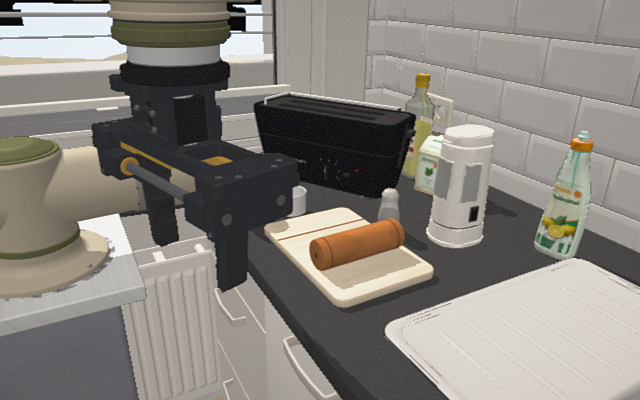

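Emit:
servo_tool --moves '[{"x":5,"y":-1.8,"z":0,"rz":-9.5},{"x":10,"y":-3.6,"z":0,"rz":-19},{"x":15,"y":-5.4,"z":1,"rz":-28},{"x":20,"y":-7.2,"z":3,"rz":-38},{"x":25,"y":-9,"z":5,"rz":-47},{"x":30,"y":-10.8,"z":7,"rz":-57},{"x":35,"y":-12.6,"z":9,"rz":-66},{"x":39.7,"y":-14.5,"z":11.9,"rz":-75.2},{"x":39.7,"y":-14.5,"z":13.9,"rz":-75.2},{"x":39.7,"y":-14.5,"z":13.9,"rz":-75.2}]'

```text
$.moves[0]: bad value
```

```bash
cat > st.py <<'E'
from h import *
s=r.state(); M=Rq(s['orientation']); print(s['time'],np.round(s['position'],4),'x',M[:,0].round(3),'y',M[:,1].round(3),'z',M[:,2].round(3),s['force'].round(2),s['gripper_width'])
E
python3 st.py
```

```text
0.65 [ 0.1577 -0.5269  0.2387] x [ 0.958  0.287 -0.   ] y [ 0.287 -0.958 -0.   ] z [-0.  0. -1.] [-1.04  0.22 -1.28] 0.08829146866090748
```

Emit:
servo_tool --moves '[{"x":5,"y":-1.8,"z":0,"rx":0,"ry":0,"rz":-9.5,"grip":0},{"x":10,"y":-3.6,"z":0,"rx":0,"ry":0,"rz":-19,"grip":0},{"x":15,"y":-5.4,"z":1,"rx":0,"ry":0,"rz":-28,"grip":0},{"x":20,"y":-7.2,"z":3,"rx":0,"ry":0,"rz":-38,"grip":0},{"x":25,"y":-9,"z":5,"rx":0,"ry":0,"rz":-47,"grip":0},{"x":30,"y":-10.8,"z":7,"rx":0,"ry":0,"rz":-57,"grip":0},{"x":35,"y":-12.6,"z":9,"rx":0,"ry":0,"rz":-66,"grip":0},{"x":39.7,"y":-14.5,"z":11.9,"rx":0,"ry":0,"rz":-75.2,"grip":0},{"x":39.7,"y":-14.5,"z":13.9,"rx":0,"ry":0,"rz":-75.2,"grip":0},{"x":39.7,"y":-14.5,"z":13.9,"rx":0,"ry":0,"rz":-75.2,"grip":0}]'

```text
time: 1.9
position: [0.4962, -0.2734, 0.0986]
orientation: [-0.001, 0.695, 0.719, -0.0]
force: [-0.6, 0.2, -0.4]
gripper_width: 0.0882
grip_force: 0.0
```

```bash
python3 st.py
```

```text
1.9 [ 0.4962 -0.2734  0.0986] x [-0.033  0.999  0.002] y [ 0.999  0.033 -0.002] z [-0.002  0.002 -1.   ] [-0.63  0.21 -0.37] 0.08819104021538186
```

Emit:
servo_tool --moves '[{"x":0,"y":0,"z":1.5,"rx":0,"ry":0,"rz":0,"grip":0},{"x":0,"y":0,"z":2.3,"rx":0,"ry":0,"rz":0,"grip":0},{"x":0,"y":0,"z":2.6,"rx":0,"ry":0,"rz":0,"grip":0},{"x":0,"y":0,"z":2.7,"rx":0,"ry":0,"rz":0,"grip":0},{"x":0,"y":0,"z":2.7,"rx":0,"ry":0,"rz":0,"grip":0}]'

```text
time: 2.52
position: [0.4965, -0.2743, 0.073]
orientation: [0.0, 0.696, 0.718, 0.0]
force: [0.4, -0.4, 0.2]
gripper_width: 0.0881
grip_force: 0.0
```

Emit:
servo_tool --moves '[{"x":0,"y":0,"z":0.1,"rx":0,"ry":0,"rz":0,"grip":0},{"x":0,"y":0,"z":0.2,"rx":0,"ry":0,"rz":0,"grip":0},{"x":0,"y":0,"z":0.2,"rx":0,"ry":0,"rz":0,"grip":0}]'

```text
time: 2.9
position: [0.4967, -0.2748, 0.0722]
orientation: [0.001, 0.695, 0.719, -0.0]
force: [-3.1, -0.4, 10.9]
gripper_width: 0.088
grip_force: 5.4
```

Emit:
servo_tool --moves '[{"x":0.4,"y":0,"z":0,"rx":0,"ry":0,"rz":0,"grip":0},{"x":0.9,"y":0,"z":0,"rx":0,"ry":0,"rz":0,"grip":0},{"x":1.5,"y":0,"z":0,"rx":0,"ry":0,"rz":0,"grip":0},{"x":2.1,"y":0,"z":0,"rx":0,"ry":0,"rz":0,"grip":0},{"x":2.7,"y":0,"z":0,"rx":0,"ry":0,"rz":0,"grip":0},{"x":3.3,"y":0,"z":0,"rx":0,"ry":0,"rz":0,"grip":0},{"x":3.8,"y":0,"z":0,"rx":0,"ry":0,"rz":0,"grip":0},{"x":4.0,"y":0,"z":0,"rx":0,"ry":0,"rz":0,"grip":0},{"x":4.0,"y":0,"z":0,"rx":0,"ry":0,"rz":0,"grip":0}]'

```text
time: 4.03
position: [0.495, -0.2343, 0.072]
orientation: [0.001, 0.695, 0.719, -0.0]
force: [-4.4, 1.1, 11.8]
gripper_width: 0.0882
grip_force: 5.4
```

```bash
python3 - <<'E'
from h import *
save('top','top1.png'); print(pin('top')); save('scene','scene1.png')
E
```

```text
Traceback (most recent call last):
  File "h.py", line 15, in pin
    m=r.outline_of('rolling_pin',cam)[0]['mask'].astype(np.uint8)
      ~~~~~~~~~~~~~~~~~~~~~~~~~~~~~~~^^^
IndexError: list index out of range
```

View pics/top1.png

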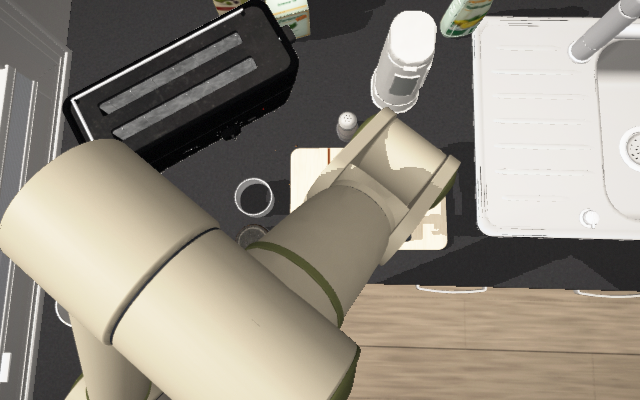

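The arm hides the pin from the top camera, so I'll try the scene and wrist cameras.

```bash
python3 - <<'E'
from h import *
a=save('scene','scene1.png'); b=save('wrist','wrist1.png'); cv2.imwrite('pics/both1.png',np.vstack([a,b])[:,:,::-1][::1])
v=cv2.resize(np.vstack([a,b]),(480,600)); cv2.imwrite('pics/both1.png',v[:,:,::-1])
for c in('scene','wrist'): print(c,[(d['at'],d['score']) for d in r.recognise('rolling_pin',c)])
print(pin('scene')); print(r.calibration('wrist')['mount'])
E
```

```text
scene []
wrist [([0.4993, -0.2295, 0.0681], 0.6)]
(array([ 0.49721467, -0.24155781]), np.float64(11.348069883482848))
[[-2.62813768e-04 -9.53808628e-01 -3.00414767e-01  7.78972667e-02]
 [ 9.99999644e-01 -9.61950688e-06 -8.44294402e-04  1.26391232e-03]
 [ 8.02405443e-04 -3.00414882e-01  9.53808291e-01 -1.45979565e-01]
 [ 0.00000000e+00  0.00000000e+00  0.00000000e+00  1.00000000e+00]]
```

View pics/both1.png

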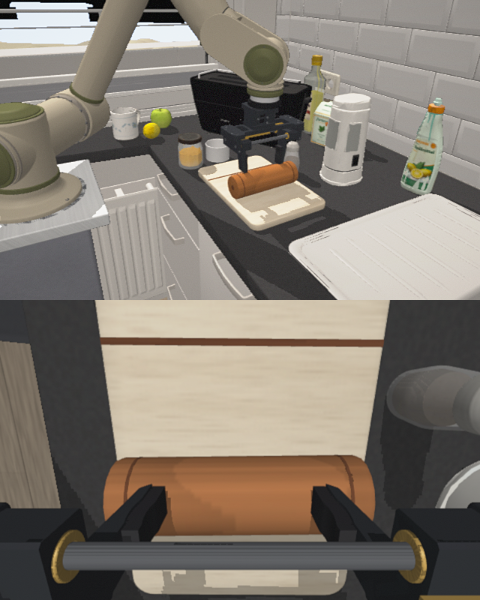

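The wrist view shows the line at row ≈342 of the stack and the pin below it. The pin rolled about 20 mm, as expected. I'll keep stroking.

Emit:
servo_tool --moves '[{"x":0,"y":0,"z":-1,"rx":0,"ry":0,"rz":0,"grip":0},{"x":-1.9,"y":0,"z":-1,"rx":0,"ry":0,"rz":0,"grip":0},{"x":-1.9,"y":0,"z":-0.2,"rx":0,"ry":0,"rz":0,"grip":0},{"x":-1.9,"y":0,"z":0,"rx":0,"ry":0,"rz":0,"grip":0},{"x":-1.4,"y":0,"z":0,"rx":0,"ry":0,"rz":0,"grip":0},{"x":-0.6,"y":0,"z":0,"rx":0,"ry":0,"rz":0,"grip":0},{"x":0.3,"y":0,"z":0,"rx":0,"ry":0,"rz":0,"grip":0},{"x":1.2,"y":0,"z":0,"rx":0,"ry":0,"rz":0,"grip":0},{"x":1.9,"y":0,"z":0,"rx":0,"ry":0,"rz":0,"grip":0},{"x":2.1,"y":0,"z":0,"rx":0,"ry":0,"rz":0,"grip":0}]'

```text
time: 5.62
position: [0.4944, -0.2134, 0.0718]
orientation: [0.001, 0.695, 0.719, -0.0]
force: [-7.0, 0.8, 17.5]
gripper_width: 0.0882
grip_force: 8.9
```

```bash
python3 - <<'E'
from h import *
save('scene','s2.png'); print(pin('scene'))
E
python3 st.py
```

```text
(array([ 0.49862397, -0.21841823]), np.float64(13.954779128099648))
5.725 [ 0.4944 -0.2134  0.0718] x [-0.032  0.999 -0.001] y [0.999 0.032 0.001] z [ 0.001 -0.001 -1.   ] [-6.21  0.72 18.44] 0.08800328391168433
```

Emit:
servo_tool --moves '[{"x":0,"y":0,"z":-1,"rx":0,"ry":0,"rz":0,"grip":0},{"x":-1.9,"y":0,"z":-1,"rx":0,"ry":0,"rz":0,"grip":0},{"x":-1.9,"y":0,"z":-0.2,"rx":0,"ry":0,"rz":0,"grip":0},{"x":-1.9,"y":0,"z":-0.05,"rx":0,"ry":0,"rz":0,"grip":0},{"x":-1.4,"y":0,"z":-0.05,"rx":0,"ry":0,"rz":0,"grip":0},{"x":-0.6,"y":0,"z":-0.05,"rx":0,"ry":0,"rz":0,"grip":0},{"x":0.3,"y":0,"z":-0.05,"rx":0,"ry":0,"rz":0,"grip":0},{"x":1.2,"y":0,"z":-0.05,"rx":0,"ry":0,"rz":0,"grip":0},{"x":1.9,"y":0,"z":-0.05,"rx":0,"ry":0,"rz":0,"grip":0},{"x":2.1,"y":0,"z":-0.05,"rx":0,"ry":0,"rz":0,"grip":0}]'

```text
time: 6.98
position: [0.4936, -0.1923, 0.0719]
orientation: [0.0, 0.696, 0.718, -0.0]
force: [-5.5, 1.3, 15.8]
gripper_width: 0.0881
grip_force: 8.0
```

```bash
python3 - <<'E'
from h import *
save('wrist','w3.png');save('scene','s3.png'); print(pin('scene'))
E
python3 st.py
```

```text
(array([ 0.49687278, -0.1991344 ]), np.float64(13.93213765587763))
7.125 [ 0.4936 -0.1925  0.0719] x [-0.032  0.999 -0.001] y [0.999 0.032 0.   ] z [ 0.    -0.001 -1.   ] [-6.09  0.74 17.08] 0.0880567821716745
```

View pics/w3.png

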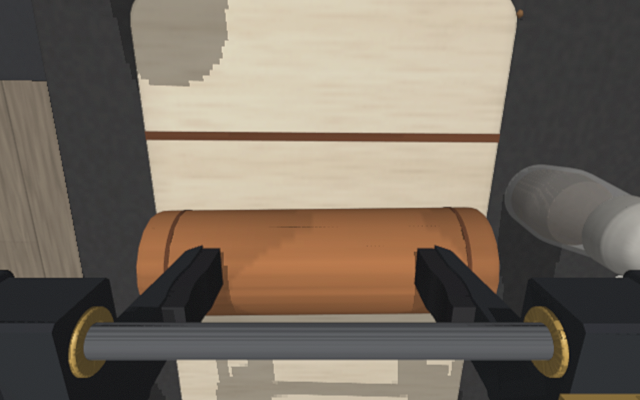

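The wrist view shows the line at row ≈136 and the pin spanning rows ≈209–316, near parallel to the line. Next I'll work out the distance left from these rows.

```bash
cat >> h.py <<'E'
def wrist(im,s,cols=(250,320,390),span=(0,300)):
    """per column: world y of line and of pin axis (from far silhouette edge), x=depth plane"""
    c=r.calibration('wrist'); M=np.array(c['mount']); K=np.array(c['intrinsics']); T=Rq(s['orientation'])
    Rw=T@M[:3,:3]; o=np.array(s['position'])+T@M[:3,3]
    hsv=cv2.cvtColor(np.ascontiguousarray(im),cv2.COLOR_RGB2HSV)
    out=[]
    for u in cols:
        sat=hsv[:,u-2:u+3,1].mean(1); val=hsv[:,u-2:u+3,2].mean(1); ok=(sat>120)&(np.arange(400)<325)
        lab=np.flatnonzero(ok); g=np.split(lab,np.flatnonzero(np.diff(lab)>2)+1)
        segs=[(a[0],a[-1]) for a in g if len(a)>2]
        big=max(segs,key=lambda a:a[1]-a[0]); small=[a for a in segs if a!=big and a[1]<big[0] and a[1]-a[0]<20]
        ray=lambda v: Rw@np.linalg.inv(K)@np.array([u,v,1.])
        ly=None
        if small:
            d=ray(sum(small[-1])/2+.0); p=o+d*(.016-o[2])/d[2]; ly=p[:2].round(4)
        def ang(v): d=ray(v); return np.arctan2(d[1],-d[2]),d   # in y-z plane
        res=[]
        for v,sg in((big[0]-.5,1),(big[1]+.5,-1)):
            a,d=ang(v); h=o[2]-.044; res.append(o[1]+h*np.tan(a)-sg*.028/np.cos(a))
        out.append((segs,ly,np.round(res,4)))
    return out
E
python3 - <<'E'
from h import *
for o in wrist(cv2.imread('pics/w3.png')[:,:,::-1],r.state()): print(o)
E
```

```text
([(np.int64(133), np.int64(139)), (np.int64(210), np.int64(314))], array([ 0.4549, -0.1424]), array([-0.2058, -0.2047]))
([(np.int64(133), np.int64(139)), (np.int64(210), np.int64(313))], array([ 0.4941, -0.1411]), array([-0.2046, -0.203 ]))
([(np.int64(134), np.int64(140)), (np.int64(209), np.int64(312))], array([ 0.5333, -0.1404]), array([-0.2028, -0.2012]))
```

Emit:
servo_tool --moves '[{"x":0,"y":0,"z":-1,"rx":0,"ry":0,"rz":0,"grip":0},{"x":-2.1,"y":0,"z":-1,"rx":0,"ry":0,"rz":0,"grip":0},{"x":-2.1,"y":0,"z":-0.2,"rx":0,"ry":0,"rz":0,"grip":0},{"x":-2.1,"y":0,"z":-0.05,"rx":0,"ry":0,"rz":0,"grip":0},{"x":-1.6,"y":0,"z":-0.05,"rx":0,"ry":0,"rz":0,"grip":0},{"x":-0.8,"y":0,"z":-0.05,"rx":0,"ry":0,"rz":0,"grip":0},{"x":0.2,"y":0,"z":-0.05,"rx":0,"ry":0,"rz":0,"grip":0},{"x":1.2,"y":0,"z":-0.05,"rx":0,"ry":0,"rz":0,"grip":0},{"x":1.9,"y":0,"z":-0.05,"rx":0,"ry":0,"rz":0,"grip":0},{"x":2.1,"y":0,"z":-0.05,"rx":0,"ry":0,"rz":0,"grip":0}]'

```text
time: 8.38
position: [0.4928, -0.1712, 0.072]
orientation: [0.0, 0.696, 0.718, -0.0]
force: [-4.2, -0.1, 12.7]
gripper_width: 0.0878
grip_force: 6.6
```

Emit:
servo_tool --moves '[{"x":0,"y":0,"z":-1,"rx":0,"ry":0,"rz":0,"grip":0},{"x":-2.1,"y":0,"z":-1,"rx":0,"ry":0,"rz":0,"grip":0},{"x":-2.1,"y":0,"z":-0.2,"rx":0,"ry":0,"rz":0,"grip":0},{"x":-2.1,"y":0,"z":-0.05,"rx":0,"ry":0,"rz":0,"grip":0},{"x":-1.6,"y":0,"z":-0.05,"rx":0,"ry":0,"rz":0,"grip":0},{"x":-0.8,"y":0,"z":-0.05,"rx":0,"ry":0,"rz":0,"grip":0},{"x":0.2,"y":0,"z":-0.05,"rx":0,"ry":0,"rz":0,"grip":0},{"x":1.2,"y":0,"z":-0.05,"rx":0,"ry":0,"rz":0,"grip":0},{"x":1.9,"y":0,"z":-0.05,"rx":0,"ry":0,"rz":0,"grip":0},{"x":2.1,"y":0,"z":-0.05,"rx":0,"ry":0,"rz":0,"grip":0}]'

```text
time: 9.62
position: [0.4919, -0.1499, 0.0722]
orientation: [-0.0, 0.696, 0.718, -0.0]
force: [-4.6, -0.2, 8.5]
gripper_width: 0.0883
grip_force: 4.4
```

```bash
python3 - <<'E'
from h import *
s=r.state(); im=save('wrist','w4.png')
for o in wrist(im,s): print(o)
E
python3 st.py
```

```text
([(np.int64(205), np.int64(310))], None, array([-0.1604, -0.16  ]))
([(np.int64(205), np.int64(309))], None, array([-0.1592, -0.1582]))
([(np.int64(205), np.int64(308))], None, array([-0.158 , -0.1564]))
9.675 [ 0.4919 -0.1498  0.0722] x [-0.032  0.999  0.   ] y [ 0.999  0.032 -0.001] z [-0.001  0.    -1.   ] [-3.4   0.01  8.87] 0.08839480501427945
```

Emit:
servo_tool --moves '[{"x":0,"y":0,"z":-1,"rx":0,"ry":0,"rz":0,"grip":0},{"x":-1.8,"y":0,"z":-1,"rx":0,"ry":0,"rz":0,"grip":0},{"x":-1.8,"y":0,"z":-0.2,"rx":0,"ry":0,"rz":0,"grip":0},{"x":-1.8,"y":0,"z":0,"rx":0,"ry":0,"rz":0,"grip":0},{"x":-1.4,"y":0,"z":0,"rx":0,"ry":0,"rz":0,"grip":0},{"x":-0.7,"y":0,"z":0,"rx":0,"ry":0,"rz":0,"grip":0},{"x":0.2,"y":0,"z":0,"rx":0,"ry":0,"rz":0,"grip":0},{"x":1.1,"y":0,"z":0,"rx":0,"ry":0,"rz":0,"grip":0},{"x":1.6,"y":0,"z":0,"rx":0,"ry":0,"rz":0,"grip":0},{"x":1.7,"y":0,"z":0,"rx":0,"ry":0,"rz":0,"grip":0}]'

```text
time: 10.92
position: [0.4913, -0.1329, 0.0723]
orientation: [-0.0, 0.696, 0.719, -0.0]
force: [-4.5, -0.4, 9.1]
gripper_width: 0.0882
grip_force: 4.2
```

Emit:
servo_tool --moves '[{"x":0,"y":0,"z":0,"rx":0,"ry":0,"rz":0,"grip":0},{"x":0,"y":0,"z":0,"rx":0,"ry":0,"rz":0,"grip":0},{"x":0,"y":0,"z":-0.5,"rx":0,"ry":0,"rz":0,"grip":0},{"x":0,"y":0,"z":-3,"rx":0,"ry":0,"rz":0,"grip":0},{"x":-3,"y":0,"z":-7,"rx":0,"ry":0,"rz":0,"grip":0},{"x":-6,"y":0,"z":-11,"rx":0,"ry":0,"rz":0,"grip":0},{"x":-6,"y":0,"z":-11,"rx":0,"ry":0,"rz":0,"grip":0},{"x":-6,"y":0,"z":-11,"rx":0,"ry":0,"rz":0,"grip":0}]'

```text
time: 11.92
position: [0.4933, -0.1926, 0.1812]
orientation: [-0.001, 0.696, 0.718, -0.0]
force: [-0.0, -0.3, -0.6]
gripper_width: 0.0883
grip_force: 0.0
```

```bash
python3 - <<'E'
from h import *
s=r.state(); im=save('wrist','w5.png')
for o in wrist(im,s): print(o)
E
python3 st.py
```

```text
([(np.int64(86), np.int64(157))], None, array([-0.1435, -0.142 ]))
([(np.int64(85), np.int64(156))], None, array([-0.1411, -0.1394]))
([(np.int64(84), np.int64(155))], None, array([-0.1387, -0.1369]))
11.975 [ 0.4933 -0.1923  0.1809] x [-0.033  0.999  0.002] y [ 0.999  0.033 -0.002] z [-0.002  0.002 -1.   ] [ 0.08 -0.19 -0.08] 0.08804544233671967
```

View pics/w5.png

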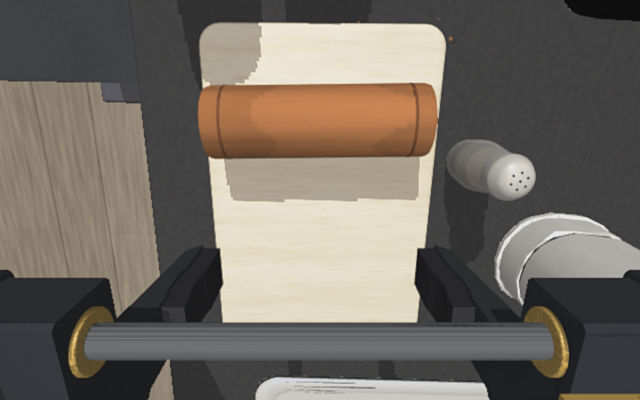

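The pin (y≈−0.140) lies on the line (y≈−0.141), about 1–2° off parallel and hiding it. The shaker is undisturbed and the hand is clear.

```bash
python3 -c "
from rig import r; print(r.finish_job())"
```

```text
the job is handed in; nothing more can be done
None
```

I rolled the pin to the line in six fingertip strokes and handed the job in. By the wrist camera it lies about 1 mm off the line and 1–2° from parallel; the verdict wasn't shown, and I didn't re-measure the jar, ring cutter or shaker.

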